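# Pry open the gas filter unit's cover

### The job

On the white gas filter unit, slide the little metal guard fully open so that the cover's lip is free. Then take the flat blade tool from the white mat, put its blade under the lip and lever the hinged cover up until it stands well open (60 degrees or more) by itself; the gripper itself must not touch the cover. Finally lay the tool down flat on the mat again without dropping it, leaving the guard and the cover open and the brush, bottle, beaker, jar and tube rack where they are.

Things in the scene. Friction and masses are not known exactly. Their poses are not given: they have to be found in the camera images.
- filter_unit: White box fixed to the bench, 160 (x) x 220 (y) x 78 mm high with its cover, hollow behind its front wall. Origin: centre of its underside; x points from its front to its back (the hinge), y along its width, z up. Along its front runs a step 45 mm deep (x -125 to -80 mm), full width, top 58 mm above the bench, on which the guard slides.
- cover (a joint): Hinge of the grey plastic cover, a flat panel 158 x 220 x 8 mm lying flush on the unit, with a lip 40 mm wide in the middle of its front edge that stands out 18 mm over the step. The hinge is along the unit's back: 0 shut, grows as the front edge swings up and back, at most 1.75 rad. It is stiff: the cover stays where it is left, and moves with about 2 N at the lip.
- cover_lip (a point): Middle of the lip's front edge, mid thickness of the cover, 176 mm from the hinge axis; 74 mm above the bench when shut. The gap below, between step (58 mm) and lip (70 mm), is 12 mm high and runs on as a notch 60 mm wide through the unit's front wall, so a blade can slide in along the unit's +x. Moves with the cover.
- cover_hinge (a point): Point on the hinge axis at its middle, 74 mm above the bench, fixed to the unit; the hinge axis is this point's y.
- guard (a joint): Position of the sliding guard along the step: 0 shut (centred over the lip), grows towards the unit's +y, 0.075 m fully open. Slides with about 1.5 N.
- guard_tab (a point): Centre of the top of the guard's black tab, 122 mm above the bench. The tab is 14 mm thick (unit x), 40 mm wide (unit y), 30 mm tall and stands on the guard: an aluminium hood 60 mm wide (unit y), 34 mm deep, its top 92 mm above the bench, that covers the lip from above and in front. Moves with the guard.
- blade_tool: Loose flat pry tool, 180 mm, 90 g: black handle 100 x 22 x 18 mm (x -100 to 0), then a steel blade 80 mm long, 16 mm wide (12 mm at the tip), 3 mm thick, at mid height of the handle. Origin: under the joint of handle and blade, at the handle's underside; x points to the tip, z up. Lies on the mat on its handle, beside the brush (90 mm apart, either can be left).
- blade_grip (a point): Point in the middle of the handle's section, 30 mm behind the blade, near the tool's centre of mass; a good place to grasp across the 22 mm width.
- blade_tip (a point): Middle of the blade's tip, 110 mm ahead of blade_grip at the same height.
- mat: White plastic mat fixed on the bench, 240 (x) x 200 (y) x 4 mm. Origin: centre of its underside.
- brush: Loose cleaning brush lying on the mat, 163 mm long, 14 mm high: wooden handle, aluminium ferrule, white bristle block 26 mm wide. Leave it there. Origin: underside, front end of the handle; x points to the bristles.
- reagent_bottle: Amber bottle 70 mm across, 150 mm tall, standing. Origin: centre of its underside.
- beaker: Clear plastic beaker 70 mm across, 90 mm tall. Origin: centre of its underside.
- jar: White plastic jar 60 mm across, 70 mm tall. Origin: centre of its underside.
- tube_rack: White rack full of tubes, 110 x 220 x 89 mm. Origin: centre of its underside.
Things that resemble listed ones, but are neither listed nor needed, are in the scene too. There is more than one size of the blade_tool; the one meant has the size given above.

How it is judged:
By the outcome, as a careful person would: the job done as asked, in the order asked, and still so for the second after the job is handed in, with the robot touching nothing.
It also fails if it takes over 64 s, if anything falls off the work surface, if the arm or the gripper's body presses on something with over 40 N, if the wrist force passes 120 N, or if a joint passes its speed limit or range.

### The arm

A 6-joint arm with a two-finger parallel gripper is mounted at the origin on the work surface. World frame = base frame: x ahead of the robot, y to its left, z up, the work surface at z = 0. Lengths are in mm, angles in degrees, forces in N, time in s.
With the tool pointing down it reaches from about 350 to 850 mm from the base axis. Payload 8.1 kg.
Tool frame: the origin (TCP) lies between the finger pads; the fingertips stand 22 mm ahead of it and the grasp point (between the pads) lies 3 mm ahead of it (r.nose_length is the z of the fingertips in the tool frame, in mm); z points along the fingers, x is the direction in which the jaws open and shut, and the axes are right-handed (so a half turn about z gives the same grasp; the last joint's range is limited). The gripper opens to 85 mm and grips with 20 to 120 N. Pads are 22 mm wide; open, the fingers measure 114 mm over their backs; the gripper's body (76 mm by 85 mm) begins 54 mm behind the grasp point. The pads swing forward as they close: fully open they stand 13 mm farther back than shut.
Start: joints at [70.394, 7.471, 85.268, -0, 87.261, -4.893], TCP at [152.37, 580.335, 253.292] pointing down, gripper open.
Joint ranges: [-169.43, 169.43], [-51.17, 129.36], [1.28, 143.12], [-76.62, 256.62], [0, 156.53], [-152.29, 152.29]. Speed limits (degrees/s): [136.94, 136.94, 159.86, 180, 180, 180].

### API

Orientations are given as [roll, pitch, yaw] about the fixed x, y, z axes, in that order (R = Rz(yaw) Ry(pitch) Rx(roll)).
In Python, from bench import r gives the robot as it stands.
- The arm moves only by the shell command python3 -m jog 'ROWS' [FORCE]. ROWS is JSON, a list of rows, each a list of 5 numbers: the shift along the tool's x, y, z in m, then the turn about the tool's z in degrees, then the opening in per cent of the stroke, from 0 (shut) to 100 (fully open). A call has 1 to 8 rows; each row is the pose to reach, as a shift and turn from the pose measured when the call began, along the tool's axes at that moment; what a row does not reach only later rows make up. A row lasts 1/10 s, in which the tool goes at most 50 mm and 8.59 degrees, less where a joint would pass 70% of its speed; a pose out of reach is approached as far as the arm can. A call with a gripper value outside its range is refused whole. The fingers move at their own pace and stop on an object; FORCE is the grip in N (left out, the last holds). Time passes only in rows, so rows that repeat a pose let the fingers close. It gives the time, the measured TCP pose, the force and the opening at its end, in the units of the state.
- r.sense(): the state, without advancing time (a new reading comes with each control period).
- r.snapshot(name): name is "side" or "top" or "wrist"; returns a dict with "image" (480x640x3 uint8, red, green, blue), "K" (3x3 intrinsics, pixels), "distortion" ([k1, k2, p1, p2, k3] as OpenCV has them; the pictures are not rectified), "T" (4x4, takes a point from camera to world coordinates); the wrist camera has in their place "tool_from_camera" (4x4, takes a point from camera to tool coordinates, whose origin is the TCP and whose axes are the tool frame's). Camera axes: x right, y down, z forward; pixel columns grow to the right and rows downward; lengths in mm; the calibration is good to about 2 mm. A picture is of the moment at which its call begins: read the wrist's pose just before it. There is no depth.
- r.hand_in(): hands the job in, once; it reports no verdict.
Trained networks look in a picture, given as the dict that the camera call returned (one of the last four; its "shot" number tells which), for a name from the list of things; names that differ only in an ending like _2 or _b are one class to them, and where a whole thing is asked for, a point or a joint stands for the part that bears it (a point fixed in the world has none). Each returns a list of dicts, best first, with "conf" (0 to 1); they miss things now and then, are a little off and sometimes report something else, mostly with a low value. They report only what shows in the picture. A call takes as long as a camera call. They do not tell look-alikes from the thing itself.
- r.search_frame(picture, label): "bbox" ([left, top, right, bottom] in pixels, round what is visible of it).
- r.pinpoint(picture, label): "uv" ([column, row] in pixels: a listed point, or the origin of a listed thing).
The state is a dict: "time": time; "joint_pos": joint angles; "qd": joint speeds; "joint_efforts": joint torques, N m; "tool_pos": TCP position; "tcp_rot": TCP orientation; "ft_force": force on the tool from outside, world axes, zero at the start; "wrist_torque": the same for the moment, N m; "finger_gap": finger opening in mm.
Only numpy, scipy, OpenCV 4.12 (cv2) and the standard library are available. Lean on these libraries where they do the work, as an engineer would, in place of code of your own. Each camera call takes 0.05 s, during which the arm holds its last target. There are 200 camera calls.

## Working session

There is one attempt and no reset: what is moved stays moved. The work goes in short steps, Python scripts to look and compute and a shell command to move; the robot and the scene stay as the last step left them, time stands still between calls to the robot, and variables do not carry over. Pictures are saved under pics/ and viewed, about 8 in all and at most 12, crops included, and the job is handed in when it is done.

```bash
mkdir -p pics; ls; cat > h.py <<'E'
import numpy as np, cv2
from scipy.spatial.transform import Rotation as R
from bench import r
def pose():
    s=r.sense(); T=np.eye(4); T[:3,:3]=R.from_euler('xyz',s['tcp_rot'],degrees=True).as_matrix(); T[:3,3]=s['tool_pos']; return T
def snap(name):
    P=pose(); p=r.snapshot(name)
    if name=='wrist': p['Tw']=P@np.array(p['tool_from_camera'])
    else: p['Tw']=np.array(p['T'])
    return p
def ray(p,uv):
    n=cv2.undistortPoints(np.array([[uv]],float),np.array(p['K']),np.array(p['distortion']))[0,0]
    T=p['Tw']; return T[:3,3],T[:3,:3]@np.array([n[0],n[1],1.])
def atz(p,uv,z):
    o,d=ray(p,uv); return o+d*(z-o[2])/d[2]
def proj(p,X):
    X=np.atleast_2d(np.array(X,float)); Ti=np.linalg.inv(p['Tw']); 
    return cv2.projectPoints(X@Ti[:3,:3].T+Ti[:3,3],np.zeros(3),np.zeros(3),np.array(p['K']),np.array(p['distortion']))[0][:,0]
def save(p,n,crop=None,sc=1):
    im=p['image'][:,:,::-1]
    if crop: im=im[crop[1]:crop[3],crop[0]:crop[2]]
    cv2.imwrite('pics/'+n,cv2.resize(np.ascontiguousarray(im),None,fx=sc,fy=sc,interpolation=cv2.INTER_CUBIC))
def tri(obs):
    A=np.zeros((3,3));b=np.zeros(3)
    for p,uv in obs:
        o,d=ray(p,uv); d=d/np.linalg.norm(d); M=np.eye(3)-np.outer(d,d); A+=M;b+=M@o
    return np.linalg.solve(A,b)
E
python3 - <<'E'
from h import *
for n in ['top','side']:
    p=snap(n); save(p,n+'.png')
    print(n,p['Tw'][:3,3].round())
    for l,z in [('filter_unit',0),('cover_lip',74),('cover_hinge',74),('guard_tab',122),('blade_grip',13),('blade_tip',13),('mat',0),('brush',4),('reagent_bottle',0),('beaker',0),('jar',0),('tube_rack',0)]:
        print(l,[(np.round(d['uv']).tolist(),round(d['conf'],2),atz(p,d['uv'],z).round()[:2].tolist()) for d in r.pinpoint(p,l)[:3]])
print(r.sense())
E
```

```text
pics
top [ 341.   24. 1466.]
filter_unit [([266.0, 190.0], 0.98, [658.0, 168.0])]
cover_lip [([260.0, 216.0], 0.72, [570.0, 176.0]), ([414.0, 261.0], 0.55, [452.0, -242.0])]
cover_hinge [([264.0, 154.0], 0.57, [745.0, 170.0])]
guard_tab [([259.0, 218.0], 0.75, [556.0, 173.0])]
blade_grip [([334.0, 299.0], 0.93, [348.0, -31.0]), ([413.0, 260.0], 0.74, [460.0, -250.0]), ([408.0, 332.0], 0.63, [259.0, -238.0])]
blade_tip [([416.0, 225.0], 0.74, [561.0, -261.0]), ([390.0, 351.0], 0.67, [206.0, -186.0])]
mat [([428.0, 250.0], 0.61, [491.0, -296.0])]
brush [([443.0, 249.0], 0.53, [495.0, -341.0])]
reagent_bottle [([369.0, 160.0], 0.86, [750.0, -128.0])]
beaker [([487.0, 210.0], 0.84, [611.0, -473.0])]
jar [([190.0, 286.0], 0.59, [377.0, 379.0]), ([261.0, 214.0], 0.29, [588.0, 182.0]), ([415.0, 224.0], 0.25, [566.0, -259.0])]
tube_rack [([154.0, 221.0], 0.94, [562.0, 495.0])]
side [-189. -782.  802.]
filter_unit [([324.0, 242.0], 0.79, [665.0, 162.0]), ([428.0, 372.0], 0.36, [505.0, -339.0])]
cover_lip [([293.0, 231.0], 0.68, [560.0, 166.0])]
cover_hinge [([348.0, 210.0], 0.81, [745.0, 157.
[... 588 characters left out ...]
08.0], 0.61, [561.0, 496.0])]
{'time': 1.3, 'joint_pos': array([ 7.03935017e+01,  7.47101606e+00,  8.52658563e+01,  2.63150670e-05,
        8.72607033e+01, -4.89440903e+00]), 'qd': array([ 0.10386297,  0.11479493, -0.06210077,  0.07821319, -0.05439817,
       -0.07377814]), 'joint_efforts': array([-4.16038465e-04, -5.69339705e+01, -5.00839448e+01, -3.88630951e-04,
        2.00800430e-03, -2.75759328e-05]), 'tool_pos': array([152.37669026, 580.35187883, 253.3124407 ]), 'tcp_rot': array([ 1.79999819e+02, -2.41771745e-03,  7.52879094e+01]), 'ft_force': array([ 0.36340962, -0.30964053,  0.6680053 ]), 'wrist_torque': array([ 0.01643452,  0.03024682, -0.01340701]), 'finger_gap': 85.23265490194709}
```

View pics/top.png

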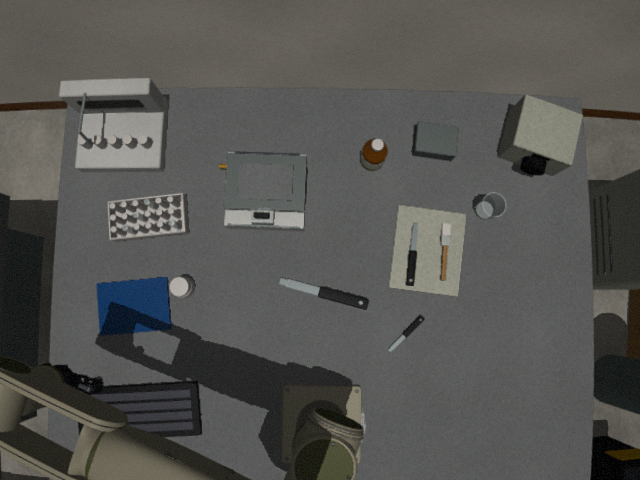

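View pics/side.png

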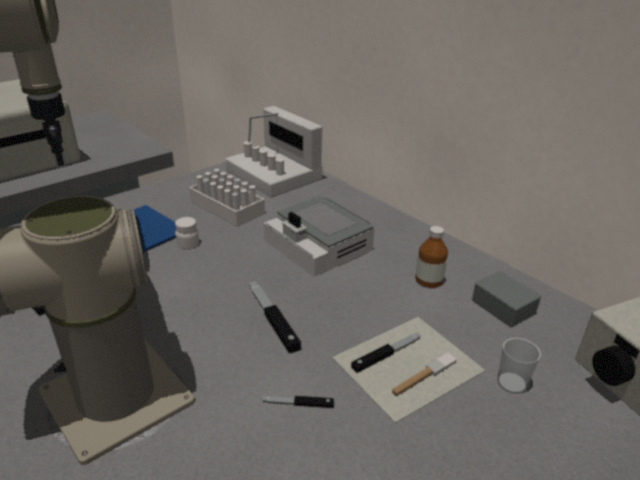

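The top view shows three blade tools: a large one near (323,293), one on the mat near (412,253), and a small one near (406,333). The one on the mat fits: it lies beside the brush and its grip-to-tip distance is 110 mm. The guard is shut at (262,217), and +y is image left.

The arm goes to the unit first.

```bash
cat >> h.py <<'E'
def go(x,y,z,yaw=None):
    P=pose(); d=P[:3,:3].T@(np.array([x,y,z])-P[:3,3]); s=r.sense()
    t=0 if yaw is None else -((yaw-s['tcp_rot'][2]+180)%360-180)
    print('rows m',(d/1000).round(4),'turn',round(t,2),'at',P[:3,3].round(1),s['tcp_rot'].round(2))
E
python3 -m jog '[[-0.028,0.04,-0.004,-2,0],[-0.057,0.08,-0.008,-4,0],[-0.085,0.12,-0.012,-6,0],[-0.113,0.16,-0.016,-8,0],[-0.141,0.2,-0.02,-10,0],[-0.17,0.24,-0.024,-12,0],[-0.198,0.28,-0.028,-13,0],[-0.226,0.32,-0.031,-13,0]]' && python3 -c "
from h import *; go(500,120,300,88)"
```

```text
time: 2.1
tool_pos: [405.5, 278.8, 285.0]
tcp_rot: [179.9, -0.0, 88.3]
ft_force: [1.6, 0.6, 0.5]
finger_gap: 0.2
rows m [-0.156   0.0991 -0.015 ] turn 0.34 at [405.5 278.8 285. ] [ 1.7994e+02 -4.0000e-02  8.8340e+01]
```

```bash
python3 -m jog '[[-0.04,0.025,-0.004,0,0],[-0.08,0.05,-0.008,0,0],[-0.12,0.075,-0.012,0,0],[-0.156,0.099,-0.015,0,0],[-0.156,0.099,-0.015,0,0],[-0.156,0.099,-0.015,0,0]]' && python3 -c "
from h import *
p=snap('wrist'); save(p,'w1.png'); print(p['Tw'].round(2))
for l,z in [('filter_unit',0),('cover_lip',74),('cover_hinge',74),('guard_tab',122)]:
    print(l,[(np.round(d['uv']).tolist(),round(d['conf'],2),atz(p,d['uv'],z).round()[:2].tolist()) for d in r.pinpoint(p,l)[:3]])
import pickle; pickle.dump(p,open('w1.pkl','wb'))
"
```

```text
time: 2.7
tool_pos: [500.2, 119.1, 299.9]
tcp_rot: [180.0, -0.1, 88.2]
ft_force: [-0.1, -0.5, -1.2]
finger_gap: -0.3
[[ 3.0000e-02  9.7000e-01  2.6000e-01  4.3495e+02]
 [ 1.0000e+00 -3.0000e-02 -1.0000e-02  1.2106e+02]
 [ 0.0000e+00  2.6000e-01 -9.7000e-01  4.2094e+02]
 [ 0.0000e+00  0.0000e+00  0.0000e+00  1.0000e+00]]
filter_unit [([366.0, 332.0], 0.71, [666.0, 163.0])]
cover_lip []
cover_hinge []
guard_tab [([388.0, 294.0], 0.86, [567.0, 167.0])]
```

View pics/w1.png

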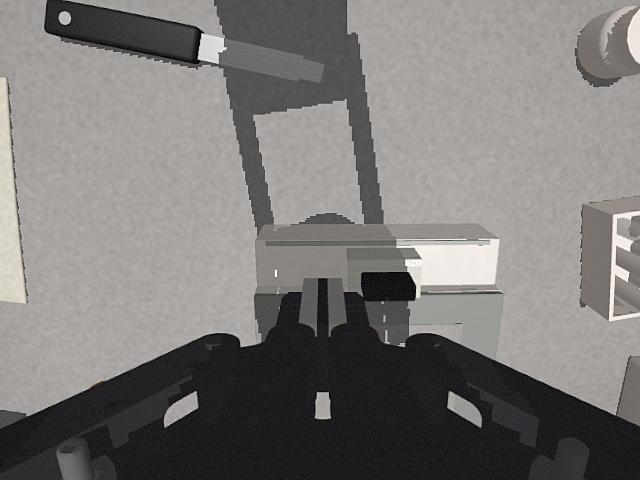

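Wrist view: the step's front top edge runs from about (256,240) to (499,240). The tab is at (388,286), with the shut fingers at (322,300). There is free space on the tab's −y side.

```bash
python3 -c "
from h import *; import pickle
p=pickle.load(open('w1.pkl','rb'))
g=cv2.cvtColor(p['image'],cv2.COLOR_RGB2GRAY)
for c in (270,300,330,440,470,490): print(c,g[218:300:2,c].tolist())
for uv,z in [((257,240),58),((499,240),58),((361,273),122),((414,273),122),((503,292),78),((255,292),78)]: print(uv,atz(p,uv,z).round(1))
t=atz(p,(388,286),122); print(t)
go(565,110,200,88)
"
```

```text
270 [82, 88, 85, 106, 121, 121, 118, 118, 118, 117, 117, 135, 102, 101, 127, 134, 135, 136, 134, 138, 135, 136, 133, 137, 134, 136, 135, 134, 135, 131, 132, 131, 130, 132, 123, 126, 124, 127, 65, 76, 77]
300 [170, 170, 70, 112, 125, 122, 125, 121, 120, 120, 121, 137, 107, 99, 143, 135, 136, 136, 135, 135, 134, 135, 134, 133, 137, 134, 134, 135, 134, 133, 133, 131, 129, 131, 122, 120, 128, 6, 28, 20, 24]
330 [85, 82, 85, 115, 124, 121, 121, 122, 119, 121, 120, 129, 103, 103, 140, 131, 134, 134, 133, 135, 134, 135, 134, 136, 134, 130, 133, 132, 132, 136, 97, 92, 96, 91, 93, 91, 94, 90, 91, 91, 96]
440 [167, 167, 167, 142, 143, 143, 143, 146, 144, 143, 145, 84, 193, 191, 242, 238, 239, 239, 239, 240, 240, 239, 238, 239, 238, 236, 235, 236, 237, 237, 235, 236, 235, 226, 139, 145, 131, 157, 104, 156, 157]
470 [169, 168, 172, 141, 143, 142, 146, 142, 142, 145, 154, 121, 189, 198, 240, 238, 236, 237, 236, 236, 236, 235, 235, 235, 235, 236, 235, 237, 235, 236, 236, 234, 237, 208, 141, 127, 172, 99, 127, 159, 157]
490 [170, 169, 166, 169, 170, 172, 172, 156, 141, 140, 169, 209, 213, 224, 237, 236, 236, 234, 234, 235, 234, 235, 235, 236, 237, 237, 237, 237, 236, 236, 235, 234, 235, 192, 142, 142, 215, 63, 143, 155, 157]
(257, 240) [540.5  60.5  58. ]
(499, 240) [547.4 276.8  58. ]
(361, 273) [549.9 146.8 122. ]
(414, 273) [551.3 186.6 122. ]
(503, 292) [589.2 275.9  78. ]
(255, 292) [581.6  58.6  78. ]
[561.05441898 167.15950748 122.        ]
rows m [-0.0095  0.0658  0.1   ] turn 0.45 at [499.4 121.2 299.9] [ 1.7995e+02 -4.0000e-02  8.8450e+01]
```

```bash
python3 -m jog '[[-0.015,0.03,0.04,0,0],[-0.015,0.057,0.08,0,0],[-0.015,0.057,0.12,0,0],[-0.015,0.057,0.15,0,0],[-0.015,0.057,0.178,0,0],[-0.015,0.057,0.178,0,0],[-0.015,0.057,0.178,0,0]]' && python3 -m jog '[[0.015,0,0,0,0],[0.03,0,0,0,0],[0.045,0,0,0,0],[0.06,0,0,0,0],[0.075,0,0,0,0],[0.085,0,0,0,0],[0.085,0,0,0,0]]'
```

```text
time: 3.65
tool_pos: [555.7, 105.5, 122.2]
tcp_rot: [-180.0, -0.0, 88.5]
ft_force: [1.3, -0.1, -0.2]
finger_gap: 0.3
time: 4.35
tool_pos: [557.5, 192.3, 122.1]
tcp_rot: [-180.0, -0.1, 88.6]
ft_force: [1.1, -0.0, -0.6]
finger_gap: -0.2
```

```bash
python3 -m jog '[[0.005,0,0,0,0],[0.01,0,0,0,0],[0.014,0,0,0,0]]' ; python3 -m jog '[[0.003,0,0,0,0],[0.006,0,0,0,0]]'; python3 -c "
from h import *
p=snap('wrist'); save(p,'w2.png')
for d in r.pinpoint(p,'guard_tab'): print(d,atz(p,d['uv'],122))
print(r.sense()['ft_force'])
p=snap('side')
for d in r.pinpoint(p,'guard_tab'): print(d,atz(p,d['uv'],122))
"
```

```text
time: 4.65
tool_pos: [557.7, 206.2, 121.8]
tcp_rot: [-179.9, -0.1, 88.6]
ft_force: [1.0, -0.9, -0.9]
finger_gap: -0.0
time: 4.85
tool_pos: [557.8, 209.3, 121.6]
tcp_rot: [-179.9, 0.3, 88.5]
ft_force: [-2.5, -24.5, 5.8]
finger_gap: -0.1
[ -2.71895376 -16.83050001   4.07828905]
{'uv': [278.1, 205.6], 'conf': 0.52} [560.09638045 228.75001387 122.        ]
{'uv': [294.6, 229.5], 'conf': 0.29} [517.67904553 106.99053495 122.        ]
```

View pics/w2.png

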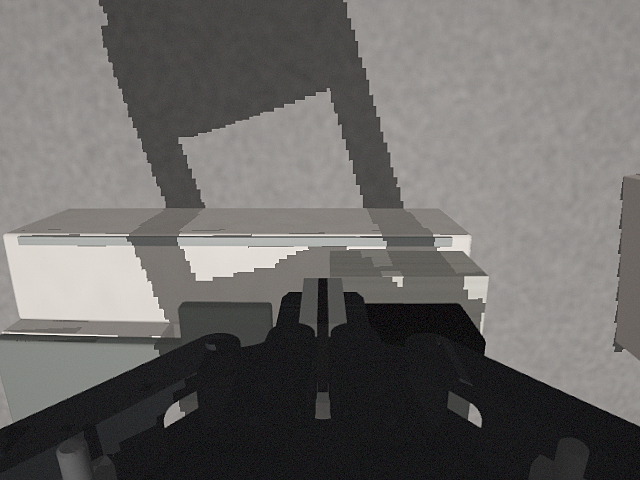

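```bash
python3 -m jog '[[-0.012,0,0,0,0],[-0.012,0,-0.04,0,0],[-0.012,0,-0.08,0,0],[-0.012,0,-0.1,0,0],[-0.012,0,-0.1,0,0]]' && python3 -c "
from h import *
p=snap('wrist'); save(p,'w3.png',(0,200,640,440),1.2)
print(r.sense()['ft_force'])
for l,z in [('cover_lip',74),('guard_tab',122)]:
  for d in r.pinpoint(p,l): print(l,d,atz(p,d['uv'],z))
go(410,-250,330,85)
"
```

```text
time: 5.55
tool_pos: [560.0, 197.9, 226.6]
tcp_rot: [179.7, 0.1, 88.5]
ft_force: [0.1, -0.6, 1.2]
finger_gap: -0.2
[ 0.35602664  0.8971322  -0.70329367]
cover_lip {'uv': [278.6, 230.3], 'conf': 0.93} [568.94660159 168.65231112  74.        ]
guard_tab {'uv': [402.4, 250.9], 'conf': 0.71} [569.4326394  242.24366446 122.        ]
rows m [-0.4514 -0.1359 -0.107 ] turn 3.5 at [557.2 197.3 220.6] [-179.79    0.24   88.5 ]
```

View pics/w3.png

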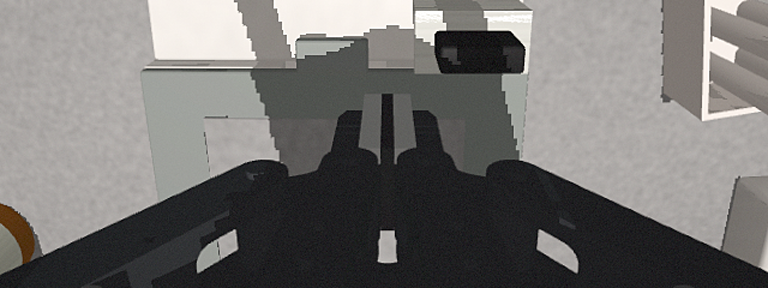

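The guard is at its stop: the tab is at y≈242, 75 mm from where it started. The lip is free at (569,168), which agrees with the edge fit. On to the tool.

```bash
python3 -m jog '[[-0.045,-0.014,-0.04,1,65],[-0.09,-0.027,-0.07,2,65],[-0.135,-0.041,-0.107,3,65],[-0.18,-0.054,-0.107,3.5,65],[-0.225,-0.068,-0.107,3.5,65],[-0.27,-0.081,-0.107,3.5,65],[-0.315,-0.095,-0.107,3.5,65],[-0.36,-0.108,-0.107,3.5,65]]' && python3 -m jog '[[-0.045,-0.014,0,0,65],[-0.091,-0.028,0,0,65],[-0.091,-0.028,0,0,65],[-0.091,-0.028,0,0,65]]' && python3 -c "
from h import *
p=snap('wrist'); save(p,'w4.png')
for l,z in [('blade_tip',13),('blade_grip',13),('mat',0)]:
  for d in r.pinpoint(p,l): print(l,d,atz(p,d['uv'],z))
import pickle; pickle.dump(p,open('w4.pkl','wb'))
"
```

```text
time: 6.5
tool_pos: [441.0, -153.5, 327.6]
tcp_rot: [-179.7, 0.2, 85.0]
ft_force: [1.2, -0.9, 0.1]
finger_gap: 55.2
time: 6.9
tool_pos: [404.3, -242.3, 326.1]
tcp_rot: [-179.5, 0.1, 84.8]
ft_force: [0.4, 0.6, -0.4]
finger_gap: 55.5
blade_tip {'uv': [320.6, 328.8], 'conf': 0.76} [ 567.24680414 -258.83905912   13.        ]
blade_grip {'uv': [309.1, 40.1], 'conf': 0.98} [ 265.33612986 -242.54324433   13.        ]
blade_grip {'uv': [322.3, 234.9], 'conf': 0.9} [ 458.53334887 -247.18481736   13.        ]
blade_grip {'uv': [530.2, 119.9], 'conf': 0.7} [357.71738625 -27.88233858  13.        ]
mat {'uv': [322.7, 257.7], 'conf': 0.43} [ 488.03083355 -249.39296176    0.        ]
```

View pics/w4.png

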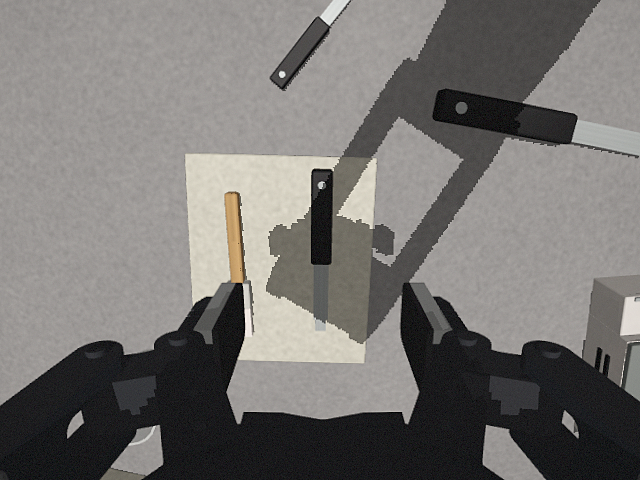

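Tools in view: the handle on the mat is at (321,170)–(320,264) with its tip at (320,330). A bigger one is at (505,120) on the bench and a smaller one at (300,55). I'll check the on-mat tool's size and confirm it in an enlarged crop.

```bash
python3 -c "
from h import *; import pickle
p=pickle.load(open('w4.pkl','rb'))
save(p,'w4c.png',(200,140,400,380),2.4)
A=atz(p,(321.5,170.5),22);B=atz(p,(321,264.5),22);C=atz(p,(320,330),14.5)
print(A,B,C,np.linalg.norm(A-B),np.linalg.norm((C-B)[:2]),np.linalg.norm(atz(p,(311,235),22)-atz(p,(332,235),22)))
d=C-A; yaw=np.degrees(np.arctan2(d[1],d[0])); print(yaw)
print('big',np.linalg.norm(atz(p,(436,105),22)-atz(p,(575,130),22)),'small',np.linalg.norm(atz(p,(278,82),22)-atz(p,(322,24),22)))
g=B+(A-B)*.3; print('grip',g); go(g[0],g[1],100,90+yaw)
"
```

```text
[ 389.88784575 -241.82944179   22.        ] [ 488.10973189 -251.20107608   22.        ] [ 567.88860833 -259.56540224   14.5       ] 98.66796058593908 80.21615222609478 21.68159079469335
-5.690158826330051
big 144.47141826952546 small 66.92331975484491
grip [ 458.64316604 -248.3895858    22.        ]
rows m [-0.0029  0.0549  0.2271] turn 0.84 at [ 405.7 -240.4  327.4] [-1.7962e+02  1.5000e-01  8.5150e+01]
```

View pics/w4c.png

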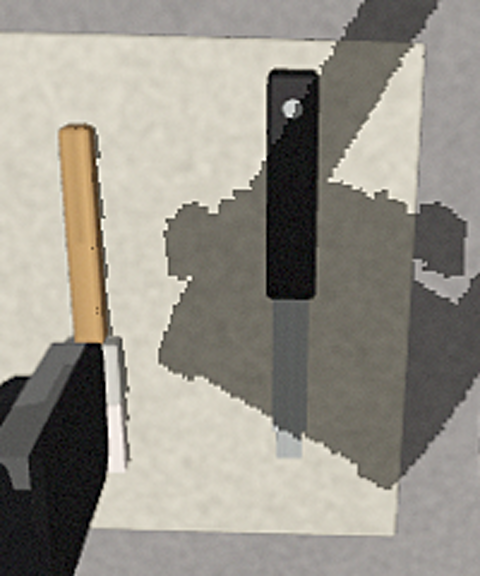

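It is the meant tool: about 99 mm handle, 22 mm wide, 80 mm blade. The others have 144 mm and 67 mm handles. Descending to it.

```bash
python3 -m jog '[[-0.003,0.028,0.045,0.8,65],[-0.003,0.055,0.09,0.8,65],[-0.003,0.055,0.135,0.8,65],[-0.003,0.055,0.18,0.8,65],[-0.003,0.055,0.227,0.8,65],[-0.003,0.055,0.227,0.8,65],[-0.003,0.055,0.227,0.8,65]]' && python3 -c "
from h import *
p=snap('wrist')
for l,z in [('blade_tip',13),('blade_grip',13)]:
  for d in r.pinpoint(p,l)[:2]: print(l,d,atz(p,d['uv'],z))
go(458.6,-248.4,28,84.3)"
```

```text
time: 7.8
tool_pos: [458.8, -247.2, 100.1]
tcp_rot: [-179.5, 0.1, 84.5]
ft_force: [0.9, -0.9, 0.9]
finger_gap: 55.6
blade_tip {'uv': [316.6, 427.6], 'conf': 0.76} [ 567.60579866 -261.03058553   13.        ]
blade_tip {'uv': [158.1, 337.0], 'conf': 0.23} [ 500.94183451 -341.92250469   13.        ]
blade_grip {'uv': [320.5, 250.6], 'conf': 0.6} [ 459.82694957 -248.21004891   13.        ]
rows m [ 0.0013 -0.0024  0.0757] turn 0.09 at [ 461.  -249.5  103.7] [-179.91    0.31   84.39]
```

```bash
python3 -m jog '[[0,0,0.03,0,65],[0,0,0.055,0,65],[0,0,0.065,0,65],[0,0,0.072,0,65],[0,0,0.072,0,65]]' 60; python3 -m jog '[[0,0,0,0,25],[0,0,0,0,20],[0,0,0,0,10],[0,0,0,0,10],[0,0,0,0,10]]' 100
```

```text
time: 8.45
tool_pos: [461.3, -250.1, 32.3]
tcp_rot: [-179.9, 0.3, 84.4]
ft_force: [-0.3, 0.0, -0.1]
finger_gap: 55.5
time: 8.95
tool_pos: [462.3, -250.9, 34.2]
tcp_rot: [179.9, 0.4, 84.4]
ft_force: [-1.7, 1.2, 7.9]
finger_gap: 19.0
```

```bash
python3 -c "
from h import *
for i in range(3):
    p=snap('wrist'); s=r.sense(); print(s['tool_pos'].round(1),s['ft_force'].round(1),s['wrist_torque'].round(2),s['finger_gap'],s['joint_pos'].round(2))
save(p,'w5.png')"
```

```text
[ 462.3 -250.8   34.1] [-2.5  1.7  7.8] [0.2  0.32 0.01] 18.829585439275395 [ -33.87    8.87  108.1    -0.35   62.79 -118.09]
[ 462.3 -250.9   34.2] [-1.9  1.2  8.3] [ 0.18  0.32 -0.01] 18.700689797799942 [ -33.87    8.87  108.1    -0.35   62.79 -118.09]
[ 462.3 -250.8   34.1] [-3.1  1.3  7.1] [0.22 0.4  0.03] 18.481985151866127 [ -33.87    8.87  108.1    -0.35   62.79 -118.09]
```

View pics/w5.png

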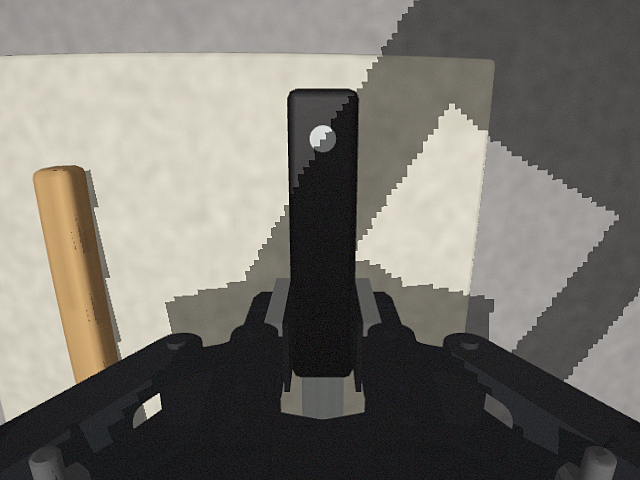

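The fingers hold only the handle's rounded top: the TCP is at z=34 and the gap is creeping below 22 mm. I'll open and regrip lower.

```bash
python3 -m jog '[[0,0,0,0,65],[0,0,0,0,65],[0,0,0.004,0,65],[0,0,0.007,0,65],[0,0,0.007,0,65],[0,0,0.007,0,65]]'; python3 -c "
from h import *
p=snap('wrist');
for l,z in [('blade_tip',13),('blade_grip',13)]:
  for d in r.pinpoint(p,l)[:2]: print(l,d,atz(p,d['uv'],z))
go(458.6,-248.4,27,84.3); print(r.sense()['ft_force'],r.sense()['wrist_torque'],r.sense()['joint_pos'].round(2))"
```

```text
time: 9.7
tool_pos: [462.0, -250.7, 26.7]
tcp_rot: [180.0, 0.4, 84.4]
ft_force: [-0.0, 0.0, -0.8]
finger_gap: 55.5
blade_grip {'uv': [321.0, 302.0], 'conf': 0.57} [ 458.67984915 -250.78223314   13.        ]
rows m [ 0.0021 -0.0039  0.0001] turn 0.09 at [ 462.3 -250.9   27.1] [179.94   0.39  84.39]
[-0.46441059  0.35168121  0.6017923 ] [ 0.00783213 -0.03020357 -0.03208934] [ -33.87    9.54  108.21   -0.36   62.01 -118.09]
```

```bash
python3 -m jog '[[0,0,0,0,35],[0,0,0,0,25],[0,0,0,0,10],[0,0,0,0,10],[0,0,0,0,10],[0,0,0,0,10]]' 100; python3 -c "
from h import *
for i in range(2): p=snap('wrist'); s=r.sense(); print(s['tool_pos'].round(1),s['ft_force'].round(1),s['finger_gap'])"
```

```text
time: 10.45
tool_pos: [462.7, -251.1, 27.7]
tcp_rot: [179.9, 0.4, 84.4]
ft_force: [0.2, -0.0, 4.4]
finger_gap: 19.4
[ 462.6 -251.1   27.7] [-1.1  0.4  5.8] 19.54638677583388
[ 462.6 -251.1   27.6] [-1.5  0.6  5.5] 20.086455186151326
```

```bash
python3 -m jog '[[0,0,-0.02,0,10],[0,0,-0.05,0,10],[0,0,-0.09,0,10],[0,0,-0.13,0,10],[0,0,-0.17,0,10],[0,0,-0.17,0,10],[0,0,-0.17,0,10]]'; python3 -c "
from h import *
print(r.sense()['finger_gap'],r.sense()['ft_force'])
p=snap('side'); s=snap('top'); w=snap('wrist')
O={}
for l in ['blade_tip','blade_grip']:
  o=[]
  for q in (p,s):
    ds=r.pinpoint(q,l); print(l,[(d['uv'],round(d['conf'],2)) for d in ds][:4])
save(p,'s2.png',(300,250,500,400),4)
P=pose(); print(P[:3,3]); tcp=P[:3,3]
f=np.array([np.cos(np.radians(-5.7)),np.sin(np.radians(-5.7)),0])
for dz in (-15,): print('expected tip px',proj(p,tcp+f*106+[0,0,dz]),proj(s,tcp+f*106+[0,0,dz]),'grip',proj(p,tcp+[0,0,dz]))
go(430,100,200,88.2)
"
```

```text
time: 11.25
tool_pos: [463.0, -250.2, 198.6]
tcp_rot: [179.8, 0.5, 84.4]
ft_force: [0.0, -0.7, -1.6]
finger_gap: 19.6
19.568483378525837 [ 0.03778781 -0.69272178 -1.61107705]
blade_tip [([251.0, 283.0], 0.95), ([264.2, 396.4], 0.92), ([431.2, 271.2], 0.83)]
blade_tip [([277.6, 281.1], 0.61)]
blade_grip [([387.3, 286.6], 0.95), ([279.2, 319.8], 0.95)]
blade_grip [([334.7, 296.0], 0.97), ([427.7, 254.1], 0.81), ([152.1, 221.9], 0.53)]
[ 461.84099322 -249.49229417  196.25214068]
expected tip px [[429.16258593 269.39420077]] [[428.56126671 212.62638746]] grip [[389.01395346 287.228697  ]]
rows m [ 0.3447 -0.0659 -0.0058] turn -3.81 at [ 461.8 -249.5  196.3] [-179.98    0.35   84.39]
```

View pics/s2.png

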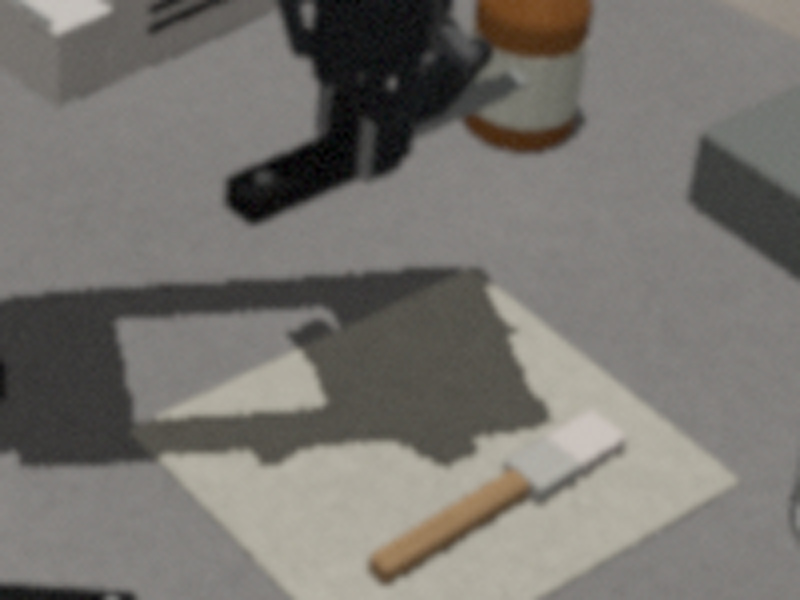

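The tool is held level: the tip shows at (430,269) in the side picture, against (429,269) expected. Carrying it to the unit.

```bash
python3 -m jog '[[0.03,-0.007,0,0,10],[0.07,-0.017,0,-1,10],[0.115,-0.027,0,-2,10],[0.16,-0.038,0,-3,10],[0.205,-0.048,0,-3.8,10],[0.25,-0.059,0,-3.8,10],[0.295,-0.07,0,-3.8,10],[0.335,-0.079,0,-3.8,10]]'; python3 -m jog '[[0.04,-0.009,0.01,0,10],[0.075,-0.016,0.03,0,10],[0.081,-0.019,0.05,0,10],[0.081,-0.019,0.05,0,10],[0.081,-0.019,0.05,0,10]]'; python3 -c "
from h import *
go(408,173.4,79,88.2); go(408,173.4,79,88.2)"
```

```text
time: 12.4
tool_pos: [415.1, 93.6, 194.0]
tcp_rot: [-180.0, 0.3, 88.2]
ft_force: [0.6, -0.5, -0.8]
finger_gap: 19.5
time: 12.9
tool_pos: [398.2, 174.5, 143.3]
tcp_rot: [-179.9, 0.4, 88.2]
ft_force: [0.7, 0.1, -0.9]
finger_gap: 19.4
rows m [-0.0003  0.0099  0.0643] turn 0.04 at [398.2 174.5 143.3] [-179.87    0.39   88.24]
rows m [-0.0003  0.0099  0.0643] turn 0.04 at [398.2 174.5 143.3] [-179.87    0.39   88.24]
```

```bash
python3 -m jog '[[0,0.003,0.03,0,10],[0,0.006,0.055,0,10],[0,0.006,0.064,0,10],[0,0.006,0.064,0,10],[0,0.006,0.064,0,10]]'; python3 -c "
from h import *
w=snap('wrist'); go(404,173.4,79,88.2); p=snap('side'); save(p,'s3.png',(220,180,380,300),5)
T=pose()[:3,3]; f=np.array([.9995,-.0323,0]); tip=T+f*105.5+[0,0,-14.7]
print('tip',tip,proj(p,tip),'lip pred',proj(p,[569,168.2,74]))
for q,n in((p,'side'),(w,'wrist')):
  for l in ['blade_tip','cover_lip']:
    for d in r.pinpoint(q,l)[:3]: print(n,l,d,atz(q,d['uv'],64 if l=='blade_tip' else 74).round(1))
"
```

```text
time: 13.4
tool_pos: [405.1, 173.6, 80.7]
tcp_rot: [-180.0, 0.4, 88.2]
ft_force: [0.1, -1.3, -1.3]
finger_gap: 19.7
rows m [-0.0005 -0.0013  0.002 ] turn -0.0 at [405.3 173.9  81. ] [180.     0.34  88.2 ]
tip [510.810429   170.61417782  66.3376642 ] [[276.99254455 239.1731194 ]] lip pred [[295.4089334  229.55273822]]
side blade_tip {'uv': [279.3, 240.6], 'conf': 0.88} [513.4 164.5  64. ]
side blade_tip {'uv': [265.4, 398.2], 'conf': 0.79} [ 180.2 -232.4   64. ]
side blade_tip {'uv': [251.8, 281.5], 'conf': 0.65} [359.   64.8  64. ]
side cover_lip {'uv': [294.4, 230.9], 'conf': 0.86} [562.7 164.6  74. ]
side cover_lip {'uv': [277.9, 241.8], 'conf': 0.27} [497.8 149.4  74. ]
wrist blade_tip {'uv': [208.5, 247.0], 'conf': 0.6} [381.9 135.7  64. ]
```

View pics/s3.png

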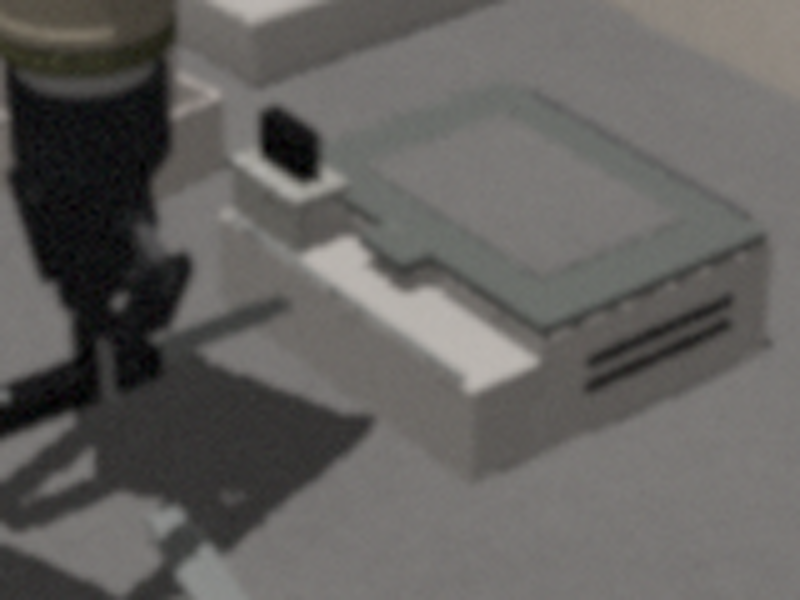

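```bash
python3 -m jog '[[0,0,0.0015,0,10],[0,0.01,0.0015,0,10],[0,0.02,0.0015,0,10],[0,0.03,0.0015,0,10],[0,0.04,0.0015,0,10],[0,0.045,0.0015,0,10],[0,0.045,0.0015,0,10]]'; python3 -m jog '[[0,0.01,0,0,10],[0,0.02,0,0,10],[0,0.02,0,0,10]]'; python3 -c "
from h import *
go(490,170.7,79); p=snap('side'); save(p,'s4.png',(240,190,340,265),8)
print(r.sense()['ft_force'],r.sense()['wrist_torque'])
T=pose()[:3,3]; f=np.array([.9995,-.0323,0]); tip=T+f*105.5+[0,0,-14.7]
print('tip',tip,proj(p,tip))
for d in r.pinpoint(p,'blade_tip')[:3]: print(d)
"
```

```text
time: 14.4
tool_pos: [450.4, 172.5, 78.6]
tcp_rot: [-179.9, 0.4, 88.2]
ft_force: [-0.1, -0.7, -0.4]
finger_gap: 19.5
time: 14.7
tool_pos: [472.0, 171.9, 79.0]
tcp_rot: [180.0, 0.3, 88.2]
ft_force: [0.3, -0.1, -0.6]
finger_gap: 19.6
rows m [-0.0006  0.0181 -0.    ] turn 0 at [472.  171.9  79. ] [179.97   0.34  88.19]
[-0.81709813 -0.76628947 -0.36644755] [ 0.01280642 -0.02421589 -0.01587284]
tip [576.57540279 168.49068073  63.99425475] [[297.62267445 231.85480711]]
{'uv': [301.0, 228.4], 'conf': 0.95}
{'uv': [249.4, 283.7], 'conf': 0.92}
{'uv': [265.4, 395.4], 'conf': 0.73}
```

View pics/s4.png

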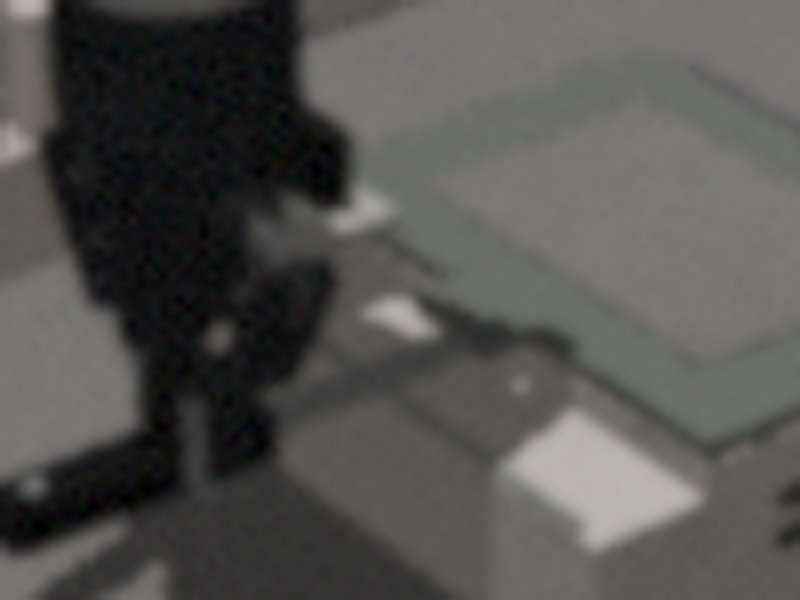

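No contact on the way in, and the tip is about 8 mm past the lip's edge. I'll go further in and start lifting.

```bash
python3 -m jog '[[0,0.008,0,0,10],[0,0.016,0,0,10],[0,0.018,0,0,10],[0,0.018,0,0,10]]'; python3 -m jog '[[0,0,-0.005,0,10],[0,0.001,-0.012,0,10],[0,0.002,-0.02,0,10],[0,0.003,-0.028,0,10],[0,0.004,-0.036,0,10],[0,0.005,-0.043,0,10],[0,0.005,-0.043,0,10]]'; python3 -c "
from h import *
p=snap('side'); s=r.sense(); print(s['tool_pos'],s['ft_force'],s['wrist_torque'],s['finger_gap'])
save(p,'s5.png',(230,150,390,270),5)"
```

```text
time: 15.2
tool_pos: [489.1, 171.3, 78.5]
tcp_rot: [-179.9, 0.4, 88.2]
ft_force: [-0.7, -1.7, -1.4]
finger_gap: 19.6
time: 15.9
tool_pos: [495.3, 171.6, 123.3]
tcp_rot: [179.9, 0.3, 88.2]
ft_force: [0.7, 0.0, -0.9]
finger_gap: 19.5
[494.99031311 171.57728891 122.62950845] [ 0.51934364  0.18747728 -0.71107442] [-0.01928965  0.05932626  0.00976706] 19.684349843657152
```

View pics/s5.png

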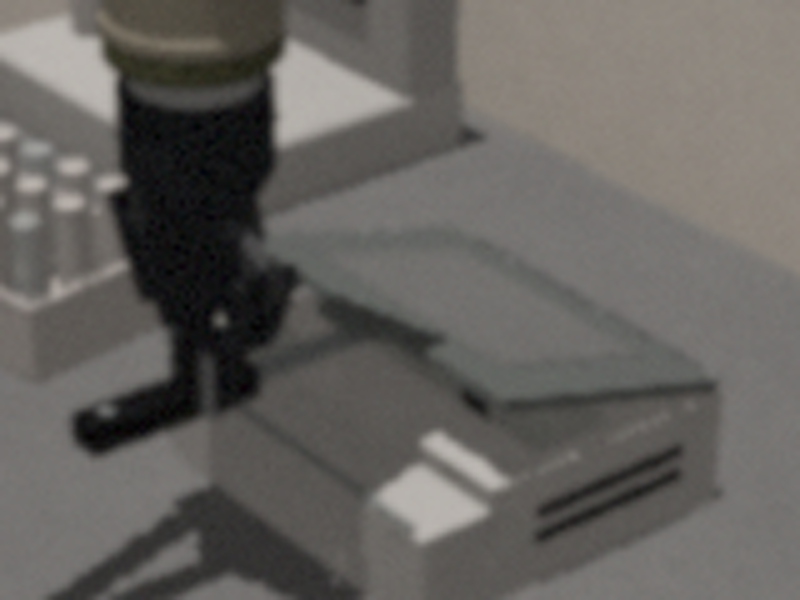

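The cover is lifting on the blade, and the gripper is well clear of it. I'll continue along the arc.

```bash
python3 -m jog '[[0,0.004,-0.013,0,10],[0,0.009,-0.025,0,10],[0,0.015,-0.036,0,10],[0,0.022,-0.047,0,10],[0,0.03,-0.057,0,10],[0,0.039,-0.067,0,10],[0,0.049,-0.076,0,10],[0,0.049,-0.076,0,10]]'; python3 -c "
from h import *
s=r.sense(); T=s['tool_pos']; tip=T+np.array([105.4,-3.4,-14.7]); print(T,tip,s['ft_force'],s['finger_gap'], np.degrees(np.arctan2(tip[2]-74,745-tip[0])),np.hypot(tip[2]-74,745-tip[0]))
p=snap('side'); print([(d['uv'],d['conf']) for d in r.pinpoint(p,'cover_lip')]); 
for a in (40,50,60): 
  t=np.radians(a); print(a,proj(p,[745-176*np.cos(t),162.5+5.7*np.cos(t),74+176*np.sin(t)]))
"
```

```text
time: 16.75
tool_pos: [546.4, 170.5, 201.2]
tcp_rot: [179.7, 0.3, 88.1]
ft_force: [0.3, -0.9, -1.4]
finger_gap: 19.8
[546.35038931 170.50002781 201.20865552] [651.75038931 167.10002781 186.50865552] [ 0.26001552 -0.89781722 -1.40647   ] 19.80597363595885 50.34732506601095 146.12900964857263
[([316.9, 174.7], 0.62)]
40 [[308.24035012 185.97783638]]
50 [[315.08260511 175.91428082]]
60 [[322.94472344 167.0035968 ]]
```

```bash
python3 -m jog '[[0,0.008,-0.007,0,10],[0,0.017,-0.013,0,10],[0,0.028,-0.019,0,10],[0,0.039,-0.024,0,10],[0,0.05,-0.027,0,10],[0,0.059,-0.03,0,10],[0,0.066,-0.031,0,10],[0,0.066,-0.031,0,10]]'; python3 -c "
from h import *
s=r.sense(); T=s['tool_pos']; tip=T+np.array([105.4,-3.4,-14.7]); print(T,tip,s['ft_force'],s['finger_gap'], np.degrees(np.arctan2(tip[2]-74,745-tip[0])),np.hypot(tip[2]-74,745-tip[0]))
p=snap('side'); print([(d['uv'],d['conf']) for d in r.pinpoint(p,'cover_lip')]); 
for a in (60,70,80,90): 
  t=np.radians(a); print(a,proj(p,[745-176*np.cos(t),162.5+5.7*np.cos(t),74+176*np.sin(t)]))
"
```

```text
time: 17.65
tool_pos: [611.0, 168.4, 230.3]
tcp_rot: [179.8, 0.3, 88.1]
ft_force: [-0.4, 0.2, -1.0]
finger_gap: 19.6
[611.03272938 168.38365193 230.25251074] [716.43272938 164.98365193 215.55251074] [-0.38148982  0.21302014 -1.00251933] 19.58800265845901 78.59016844223662 144.40637883616355
[([339.3, 152.4], 0.77)]
60 [[322.94472344 167.0035968 ]]
70 [[331.51278122 159.58200543]]
80 [[340.44722635 153.90833899]]
90 [[349.40479662 150.15222948]]
```

The cover is at about 80°. I'll withdraw straight back and check it.

```bash
python3 -m jog '[[0,-0.02,0,0,10],[0,-0.055,0,0,10],[0,-0.095,0,0,10],[0,-0.135,0,0,10],[0,-0.15,0,0,10],[0,-0.15,0,0,10],[0,-0.15,0,0,10]]'; python3 -c "
from h import *
p=snap('side'); print([(d['uv'],d['conf']) for d in r.pinpoint(p,'cover_lip')]); print([(d['uv'],d['conf']) for d in r.pinpoint(p,'guard_tab')],proj(p,[560,242,122]))
save(p,'s6.png',(200,130,520,370),2.4)
go(462.6,-251,225,84.4)
"
```

```text
time: 18.45
tool_pos: [460.8, 173.3, 230.2]
tcp_rot: [179.8, 0.3, 88.2]
ft_force: [0.6, 0.0, -1.3]
finger_gap: 19.6
[([340.9, 152.5], 0.63)]
[([283.1, 204.3], 0.6)] [[275.00738356 203.73594276]]
rows m [-0.4239  0.0151  0.0072] turn 3.74 at [461.3 173.2 229.8] [179.84   0.31  88.14]
```

```bash
python3 -m jog '[[-0.035,0.001,0,0,10],[-0.08,0.003,0,1,10],[-0.125,0.004,0,2,10],[-0.17,0.006,0,3,10],[-0.215,0.008,0,3.7,10],[-0.26,0.009,0,3.7,10],[-0.305,0.011,0,3.7,10],[-0.345,0.012,0,3.7,10]]'; python3 -m jog '[[-0.04,0.002,0,0,10],[-0.075,0.003,0.02,0,10],[-0.078,0.003,0.06,0,10],[-0.078,0.003,0.1,0,10],[-0.078,0.003,0.13,0,10],[-0.078,0.003,0.13,0,10]]'; python3 -c "
from h import *
w=snap('wrist')
go(462.6,-251,40,84.4)
p=snap('side');T=pose()[:3,3];tip=T+np.array([105,-10.4,-14.7]);print(tip,proj(p,tip),[d['uv'] for d in r.pinpoint(p,'blade_tip')][:4],[d['uv'] for d in r.pinpoint(p,'brush')][:2])"
```

```text
time: 19.4
tool_pos: [462.2, -174.9, 231.7]
tcp_rot: [179.8, 0.3, 84.4]
ft_force: [0.7, 0.5, -0.9]
finger_gap: 19.7
time: 20.0
tool_pos: [454.7, -252.1, 96.7]
tcp_rot: [-179.7, 0.0, 84.3]
ft_force: [0.2, 0.4, -1.3]
finger_gap: 19.7
rows m [0.0027 0.0061 0.0598] turn -0.06 at [ 456.4 -252.9   99.8] [-1.7989e+02  1.6000e-01  8.4340e+01]
[ 562.89407759 -264.20500733   87.49872245] [[423.58916926 308.03891063]] [[252.0, 284.3], [268.2, 395.9], [425.0, 311.3]] [[429.0, 371.1]]
```

```bash
python3 -m jog '[[0.003,0.006,0.03,0,10],[0.003,0.006,0.05,0,10],[0.003,0.006,0.06,0,10],[0.003,0.006,0.06,0,10],[0.003,0.006,0.06,0,10]]'; python3 -c "
from h import *
for i in range(2): p=snap('side')
s=r.sense();print(s['tool_pos'],s['ft_force']);T=pose()[:3,3];
for dz in (-14.7,-20,-10): tip=T+np.array([105,-10.4,dz]);print(tip,proj(p,tip))
print([d['uv'] for d in r.pinpoint(p,'blade_tip')][:4])"
```

```text
time: 20.7
tool_pos: [466.9, -253.3, 46.1]
tcp_rot: [179.5, 0.5, 84.4]
ft_force: [0.3, -0.2, -0.1]
finger_gap: 19.5
[ 467.11101482 -253.45384526   46.34946742] [ 0.4029816   0.20079732 -0.88980933]
[ 572.11101482 -263.85384526   31.64946742] [[423.06457816 326.56079085]]
[ 572.11101482 -263.85384526   26.34946742] [[422.76344556 328.44085309]]
[ 572.11101482 -263.85384526   36.34946742] [[423.33285024 324.88576552]]
[[424.4, 329.0], [252.5, 281.1], [267.7, 397.6], [430.8, 277.7]]
```

```bash
python3 -m jog '[[0,0,0.007,0,10],[0,0,0.013,0,10],[0,0,0.015,0,10],[0,0,0.016,0,10],[0,0,0.016,0,10]]'; python3 -c "
from h import *
snap('side');s=r.sense();print(s['tool_pos'],s['ft_force'],s['wrist_torque'])"
```

```text
time: 21.35
tool_pos: [466.9, -253.4, 29.8]
tcp_rot: [179.5, 0.5, 84.4]
ft_force: [-0.9, -0.6, -1.0]
finger_gap: 19.6
[ 467.03716916 -253.47145877   30.02489013] [-0.63284175  0.10293315 -0.73160989] [ 0.05353896 -0.00307126 -0.03122929]
```

```bash
for i in 1 2 3; do python3 -m jog '[[0,0,0.001,0,10],[0,0,0.001,0,10]]' | sed -n '2p;4p'; done
```

```text
tool_pos: [467.0, -253.5, 29.0]
ft_force: [-0.4, -0.3, -0.8]
tool_pos: [467.2, -253.6, 28.1]
ft_force: [0.8, 0.7, -0.4]
tool_pos: [467.3, -253.6, 27.7]
ft_force: [-2.5, 1.2, 6.6]
```

Contact comes at z=27.7, the height at which it was picked up. Releasing gently.

```bash
python3 -m jog '[[0,0,0,0,10],[0,0,0,0,10]]' 20; python3 -m jog '[[0,0,0,0,28],[0,0,0,0,40],[0,0,0,0,55],[0,0,0,0,55],[0,0,0,0,55]]'; python3 -m jog '[[0,0,-0.01,0,55],[0,0,-0.03,0,55],[0,0,-0.07,0,55],[0,0,-0.11,0,55],[0,0,-0.16,0,55],[0,-0.04,-0.2,0,55],[0,-0.06,-0.23,0,55],[0,-0.06,-0.25,0,55]]'; python3 -m jog '[[0,0,-0.02,0,55],[0,0,-0.04,0,55],[0,0,-0.04,0,55],[0,0,-0.04,0,55]]'; python3 -c "
from h import *
w=snap('wrist'); T=snap('top'); s=snap('side')
for n,q in (('w',w),('t',T),('s',s)):
  for l,z in [('blade_tip',13),('blade_grip',13),('brush',4)]+([] if n=='w' else [('guard_tab',122),('cover_lip',74),('jar',0),('beaker',0),('reagent_bottle',0),('tube_rack',0)]):
    print(n,l,[(np.round(d['uv']).tolist(),round(d['conf'],2),atz(q,d['uv'],z).round()[:2].tolist()) for d in r.pinpoint(q,l)[:3]])
t=np.radians(80); L=[745-176*np.cos(t),163,74+176*np.sin(t)]; print(proj(s,L),proj(T,L))
for l in ('blade_tip',): print(r.search_frame(w,'blade_tool')[:3])
"
```

```text
time: 22.2
tool_pos: [467.3, -253.6, 27.8]
tcp_rot: [179.5, 0.5, 84.4]
ft_force: [-1.4, 0.9, 1.7]
finger_gap: 19.6
time: 22.7
tool_pos: [467.3, -253.6, 27.7]
tcp_rot: [179.5, 0.5, 84.4]
ft_force: [-0.6, 0.6, -0.7]
finger_gap: 47.2
time: 23.5
tool_pos: [404.4, -245.8, 281.7]
tcp_rot: [179.3, 0.6, 84.3]
ft_force: [0.8, 0.3, 0.5]
finger_gap: 46.8
time: 23.9
tool_pos: [404.1, -245.3, 322.2]
tcp_rot: [179.2, 0.7, 84.3]
ft_force: [-0.1, 0.3, -1.0]
finger_gap: 47.2
w blade_tip [([325.0, 332.0], 0.73, [577.0, -263.0])]
w blade_grip [([311.0, 31.0], 0.87, [265.0, -245.0]), ([325.0, 234.0], 0.69, [463.0, -252.0])]
w brush [([243.0, 276.0], 0.74, [505.0, -347.0])]
t blade_tip [([280.0, 282.0], 0.69, [392.0, 123.0]), ([418.0, 222.0], 0.61, [569.0, -266.0]), ([388.0, 352.0], 0.57, [204.0, -181.0])]
t blade_grip [([414.0, 259.0], 0.94, [463.0, -255.0]), ([408.0, 332.0], 0.76, [259.0, -238.0]), ([334.0, 296.0], 0.67, [355.0, -30.0])]
t brush [([445.0, 249.0], 0.48, [494.0, -347.0])]
t guard_tab [([232.0, 214.0], 0.75, [566.0, 246.0])]
t cover_lip [([416.0, 259.0], 0.32, [459.0, -248.0])]
t jar [([1
[... 434 characters left out ...]
.0, 357.0], 0.74, [450.0, -257.0]), ([278.0, 319.0], 0.57, [361.0, -29.0])]
s brush [([427.0, 374.0], 0.69, [494.0, -344.0]), ([223.0, 207.0], 0.58, [556.0, 502.0])]
s guard_tab [([278.0, 204.0], 0.61, [565.0, 235.0])]
s cover_lip [([338.0, 153.0], 0.68, [995.0, 467.0])]
s jar [([187.0, 244.0], 0.98, [369.0, 393.0])]
s beaker [([510.0, 380.0], 0.74, [612.0, -460.0])]
s reagent_bottle [([432.0, 278.0], 0.94, [763.0, -136.0])]
s tube_rack [([226.0, 208.0], 0.88, [563.0, 500.0])]
[[340.57681933 153.96782109]] [[259.94597217 145.62131019]]
[{'bbox': [273.7, 0.0, 346.7, 78.3], 'conf': 0.87}, {'bbox': [313.2, 165.5, 336.2, 331.1], 'conf': 0.85}, {'bbox': [441.0, 84.3, 637.1, 142.6], 'conf': 0.81}]
```

```bash
python3 -c "
from bench import r
print(r.hand_in())"
```

```text
the job is handed in; nothing more can be done
None
```

The guard is fully open, the cover stands open by itself at about 80°, and the blade tool is lying flat on the mat again. I handed the job in at about 24 s of the 64 s allowed; no verdict was reported.

- **Guard:** I pushed the tab with the shut fingers until it hit its stop. The wrist force peaked at about 25 N. The last pictures put the tab at y≈235–246 mm, against 242 expected when fully open.
- **Cover:** I raised it with the blade only. After I withdrew the blade, the lip stayed within about 3 pixels of where it should be at 80° in the side picture. In the last top picture the network did not find the lip at all, so that final check rests on the side camera.
- **Tool:** My first grasp was too high on the handle's rounded top, so I opened and gripped about 7 mm lower. The finger opening read about 19.6 mm for the 22 mm handle throughout, but the grip held. I lowered the tool to the contact height at which I had picked it up, and it now lies about 5 mm from its first place, clear of the mat's edges.
- **Other things:** The brush, bottle, beaker, jar and rack measure within about 13 mm of their first readings. That is about the networks' scatter, and nothing touched them.

I had used all 12 picture views by the end, so I checked the final state by network measurements only.

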